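# Make up the lamp and well model kits

### The job

Make up two model-making kits from the loose pieces: lay the long wooden post, the wooden ring and the tall cork drum on the nearly square board, and the short wooden post and the squat cork drum on the narrow board. Each piece goes wholly inside the framed pocket shaped for it (posts in the slots, ring in the larger of the square board's two square pockets, drums in the other square pockets), flat on the board's floor, ring flat and drums upright, not on a frame. The little wooden house belongs to neither kit: leave it where it stands.

Things in the scene. Friction and masses are not known exactly. Their poses are not given: they have to be found in the camera images.
- long_post: Long square wooden post, lying, 120 (x) x 20 (y) x 20 (z) mm, about 32 g. Origin: centre of the underside; x along its length, z up.
- short_post: Short square wooden post, lying, 80 (x) x 20 (y) x 20 (z) mm, about 22 g. Origin: centre of the underside; x along its length, z up.
- tall_drum: Tall slim cork cylinder, upright, 40 mm diameter, 64 mm high, about 30 g. Origin: centre of the underside; z is its axis, up.
- squat_drum: Squat cork cylinder, upright, 48 mm diameter, 34 mm high, about 28 g. Origin: centre of the underside; z is its axis, up.
- wood_ring: Wooden ring lying flat, outside diameter 54 mm, hole 34 mm, 24 mm high, about 26 g. Origin: centre of the underside; z is its axis, up.
- house: Little wooden model house with a dark pitched roof, about 52 x 43 mm and 52 mm high, loose. Not part of either kit; stays where it is. Origin: centre of the underside.
- square_board: Nearly square fixed plywood board, 180 (x) x 164 (y) mm; origin: centre of underside, z up. Pocket floors at z = 3 mm; frames 6 mm wide, tops at z = 8 mm. Pocket centres in board x, y and inner sizes x by y, mm: long post slot (0, 44), 144 x 44; larger square pocket, ring (-37, -33), 78 x 78; smaller square pocket, tall drum (46, -33), 58 x 58.
- narrow_board: Long narrow fixed plywood board, 224 (x) x 92 (y) mm; origin: centre of underside, z up. Pocket floors at z = 3 mm; frames 6 mm wide, tops at z = 8 mm. Pocket centres in board x, y and inner sizes x by y, mm: short post slot (-50, 0), 104 x 44; square pocket, squat drum (62, 0), 72 x 72.
There are look-alikes about, which are no part of the job. Leave any blue look-alike of the wood_ring alone.

How it is judged:
At the end, for the whole second after the job is handed in: Each of the five pieces is in its own pocket: centre within 14 mm of the pocket's centre along each board axis, underside on the pocket floor (within 3 mm), flat or upright within 0.1 rad, at rest; the house is upright and within 20 mm of its start (x of long_post in the frame of square_board between -0.014 and 0.014 m and y of long_post in the frame of square_board between 0.03 and 0.058 m and z of long_post in the frame of square_board between 0 and 0.006 m and angle between each of long_post, wood_ring, tall_drum, short_post, squat_drum, house's own z axis and vertical below 0.1 rad and linear speed of each of long_post, wood_ring, tall_drum, short_post, squat_drum below 0.02 m/s and angular speed of each of long_post, wood_ring, tall_drum, short_post, squat_drum below 0.2 rad/s and x of wood_ring in the frame of square_board between -0.051 and -0.023 m and y of wood_ring in the frame of square_board between -0.047 and -0.019 m and z of wood_ring in the frame of square_board between 0 and 0.006 m and x of tall_drum in the frame of square_board between 0.032 and 0.06 m and y of tall_drum in the frame of square_board between -0.047 and -0.019 m and z of tall_drum in the frame of square_board between 0 and 0.006 m and x of short_post in the frame of narrow_board between -0.064 and -0.036 m and y of short_post in the frame of narrow_board between -0.014 and 0.014 m and z of short_post in the frame of narrow_board between 0 and 0.006 m and x of squat_drum in the frame of narrow_board between 0.048 and 0.076 m and y of squat_drum in the frame of narrow_board between -0.014 and 0.014 m and z of squat_drum in the frame of narrow_board between 0 and 0.006 m and distance of house from where it was at the start of the episode below 0.02 m); the robot touches nothing.
It fails at once if the house is moved from its place by more than 20 mm (distance of house from where it was at the start of the episode above 0.02 m).
It also fails if it takes over 128 s, if anything falls off the work surface, if the arm or the gripper's body presses on something with over 40 N, if the wrist force passes 120 N, or if a joint passes its speed limit or range.

### The arm

A 7-joint arm with a two-finger parallel gripper is mounted at the origin on the work surface. World frame = base frame: x ahead of the robot, y to its left, z up, the work surface at z = 0. Lengths are in m, angles in rad, forces in N, time in s.
With the tool pointing down it reaches from about 0.4 to 0.85 m from the base axis. Payload 4.5 kg.
Tool frame: the origin (TCP) lies at the very end of the fingers, on their centre line; the grasp point (between the pads) lies 19 mm behind it; z points along the fingers, y is the line along which they close (so a half turn about z gives the same grasp; the last joint's range is limited). The gripper opens to 88 mm and grips with 3 to 60 N. Pads are 18 mm wide; open, the fingers measure 123 mm over their backs; the gripper's body (75 mm by 187 mm) begins 45 mm behind the grasp point.
Start: joints at [1.145, 0.689, -0.195, 1.565, 0.157, 0.902, -0.215], TCP at [0.277, -0.56, 0.239] pointing down, gripper open.
Joint ranges: [-3.01, 3.01], [-0.46, 2.08], [-1.47, 1.51], [0.13, 2.56], [-1, 4.14], [0.04, 2.09], [-2.66, 2.66]. Speed limits (rad/s): [2.57, 2.57, 3.14, 3.14, 3.14, 3.14, 3.14].

### API

Orientations are given as a unit quaternion [x, y, z, w].
In Python, from plant import r, eyes, nets gives the robot as it stands.
- The arm moves only by the shell command python3 -m pendant 'ROWS' [FORCE]. ROWS is JSON, a list of rows, each an object of numbers: "claw": the opening, from 0 (shut) to 1 (fully open); "dx", "dy", "dz": the shift along the world's x, y, z in mm; "twist": the turn about the world's z in rad. In form: [{"claw": .., "dx": .., "dy": .., "dz": .., "twist": ..}, ...]. A call has 1 to 8 rows; each row is the pose to reach, as a shift and turn from the pose commanded when the call began; what a row does not reach only later rows make up. A row lasts 1/10 s, in which the tool goes at most 50 mm and 8.59 degrees, less where a joint would pass 70% of its speed; a pose out of reach is approached as far as the arm can. A call with a gripper value outside its range is refused whole. The fingers move at their own pace and stop on an object; FORCE is the grip in N (left out, the last holds). Time passes only in rows, so rows that repeat a pose let the fingers close. It gives the time, the measured TCP pose, the force, the opening and the grip force at its end, in the units of the state.
- r.get_state(): the state, without advancing time (a new reading comes with each control period).
- eyes.snapshot(name): name is "scene" or "side" or "wrist"; returns (picture, depth): 400x640x3 uint8, blue, green, red; 400x640 float32, m along the optical axis (not along the pixel's ray), 0 where there is no reading.
- eyes.camera_info(name): a dict with "K" (3x3 intrinsics, pixels), "D" ([k1, k2, p1, p2, k3] as OpenCV has them; the pictures are not rectified), "world_to_cam" (4x4, takes a point from world to camera coordinates); the wrist camera has in their place "T_tool_cam" (4x4, takes a point from camera to tool coordinates, whose origin is the TCP and whose axes are the flange's). Camera axes: x right, y down, z forward; pixel columns grow to the right and rows downward; lengths in m; the calibration is good to about 2 mm. A picture is of the moment at which its call begins: read the wrist's pose just before it. camera_info takes no time and is no camera call.
- r.finish_job(): hands the job in; it is judged then, once.
Trained networks look in the newest picture that a camera, given by its name, has taken for a name from the list of things; names that differ only in an ending like _2 or _b are one class to them, and where a whole thing is asked for, a point or a joint stands for the part that bears it (a point fixed in the world has none). Each returns a list of dicts, best first, with "confidence" (0 to 1); they miss things now and then, are a little off and sometimes report something else, mostly with a low value. They report only what shows in the picture. A call takes as long as a camera call. They do not tell look-alikes from the thing itself.
- nets.spot_in(camera, query): "box" ([left, top, width, height] as shares, 0 to 1, of the picture: columns of its width, rows of its height, round what is visible of it).
- nets.place_of(camera, query): "position" ([column, row] as shares, 0 to 1, of the picture: columns of its width, rows of its height: a listed point, or the origin of a listed thing).
The state is a dict: "clock": time; "q": joint angles; "qd": joint speeds; "joint_torque": joint torques, N m; "tool_pos": TCP position; "eef_rot": TCP orientation; "contact_force": force on the tool from outside, world axes, zero at the start; "moment": the same for the moment, N m; "opening": opening from 0.0 (shut) to 1.0 (fully open); "finger_force": force on a finger pad.
Only numpy, scipy, OpenCV 4.12 (cv2) and the standard library are available. Lean on these libraries where they do the work, as an engineer would, in place of code of your own. Each camera call takes 0.05 s, during which the arm holds its last target. There are 200 camera calls.

## Working session

There is one attempt and no reset: what is moved stays moved. The work goes in short steps, Python scripts to look and compute and a shell command to move; the robot and the scene stay as the last step left them, time stands still between calls to the robot, and variables do not carry over. Pictures are saved under pics/ and viewed, at most 14 in all, crops included, and the job is handed in when it is done.

```bash
ls; mkdir -p pics; cat > h.py <<'E'
import numpy as np,cv2
from plant import r,eyes,nets
from scipy.spatial.transform import Rotation as R
def cam(n):
    i=eyes.camera_info(n); K=np.array(i["K"],float);D=np.array(i["D"],float)
    if "world_to_cam" in i: T=np.linalg.inv(np.array(i["world_to_cam"],float))
    else:
        s=r.get_state(); W=np.eye(4);W[:3,:3]=R.from_quat(s["eef_rot"]).as_matrix();W[:3,3]=s["tool_pos"]
        T=W@np.array(i["T_tool_cam"],float)
    return K,D,T
def cloud(depth,K,D,T):
    h,w=depth.shape
    u,v=np.meshgrid(np.arange(w),np.arange(h))
    p=cv2.undistortPoints(np.stack([u,v],-1).reshape(-1,1,2).astype(np.float64),K,D).reshape(h,w,2)
    P=np.dstack([p*depth[...,None],depth])
    return P@T[:3,:3].T+T[:3,3]
E
python3 - <<'E'
from h import *
for n in("scene","side"):
    c=cam(n); p,d=eyes.snapshot(n); cv2.imwrite(f"pics/{n}0.png",p); np.savez(f"{n}0.npz",p=p,d=d)
    print(n,c[2].round(3).tolist())
    C=cloud(d,*c)
    for q in ["long_post","short_post","tall_drum","squat_drum","wood_ring","house","square_board","narrow_board"]:
        for o in nets.spot_in(n,q)[:3]:
            l,t,w,h=o["box"];x,y=int((l+w/2)*640),int((t+h/2)*400)
            print(q,round(o["confidence"],2),[int(l*640),int(t*400),int(w*640),int(h*400)],C[y,x].round(3))
print(r.get_state())
E
```

```text
pics
scene [[-0.687, 0.595, -0.418, 1.071], [0.727, 0.55, -0.412, 0.481], [-0.015, -0.587, -0.81, 0.985], [0.0, 0.0, 0.0, 1.0]]
long_post 0.92 [361, 199, 42, 34] [0.49  0.12  0.021]
long_post 0.59 [211, 112, 85, 49] [ 0.506 -0.314 -0.   ]
short_post 0.86 [244, 198, 36, 21] [ 0.663 -0.105  0.018]
short_post 0.31 [328, 170, 34, 26] [0.49  0.003 0.048]
tall_drum 0.61 [304, 144, 14, 32] [ 0.499 -0.097  0.058]
squat_drum 0.78 [279, 219, 21, 24] [ 0.669 -0.004  0.033]
wood_ring 0.85 [202, 193, 26, 25] [ 0.726 -0.206  0.003]
wood_ring 0.83 [315, 254, 27, 26] [0.665 0.11  0.001]
house 0.73 [331, 172, 30, 23] [0.486 0.006 0.044]
square_board 0.84 [394, 235, 101, 93] [0.521 0.322 0.006]
narrow_board 0.56 [212, 111, 84, 52] [ 0.506 -0.306  0.002]
side [[-0.983, -0.121, 0.141, 0.468], [-0.185, 0.62, -0.762, 0.583], [0.005, -0.775, -0.632, 0.531], [0.0, 0.0, 0.0, 1.0]]
long_post 0.81 [323, 249, 61, 27] [0.485 0.124 0.015]
tall_drum 0.98 [360, 165, 14, 35] [ 0.48  -0.089  0.047]
tall_drum 0.74 [277, 174, 32, 18] [ 0.655 -0.103  0.012]
squat_drum 0.79 [268, 196, 19, 19] [0.659 0.013 0.034]
wood_rin
[... 339 characters left out ...]
 0.9, 'q': array([ 1.14479444,  0.68909993, -0.19457433,  1.56532801,  0.15730022,
        0.90248868, -0.21508143]), 'qd': array([ 0.00066924,  0.00061642, -0.00078827,  0.00049282, -0.00044134,
       -0.00066929,  0.00117893]), 'joint_torque': array([-1.03707921e-04, -5.27483869e+01, -1.26743194e+00, -1.53745741e+01,
       -5.19789616e-02, -7.75216085e-04,  4.80046219e-05]), 'tool_pos': array([ 0.27737188, -0.56009319,  0.23873462]), 'eef_rot': array([9.73686157e-01, 2.27893103e-01, 3.89706038e-06, 2.92053580e-05]), 'contact_force': array([ 0.27992063,  0.56565787, -0.54832438]), 'moment': array([-0.02569774,  0.00143763, -0.01463811]), 'finger_force': 0.0, 'opening': 0.9985882592259685}
```

```bash
python3 - <<'E'
from h import *
p=np.load("scene0.npz")["p"]
cv2.imwrite("pics/scene_crop.png",cv2.resize(p[95:345,180:510],(792,600),interpolation=cv2.INTER_CUBIC))
E
```

```text
(no output)
```

View pics/scene_crop.png

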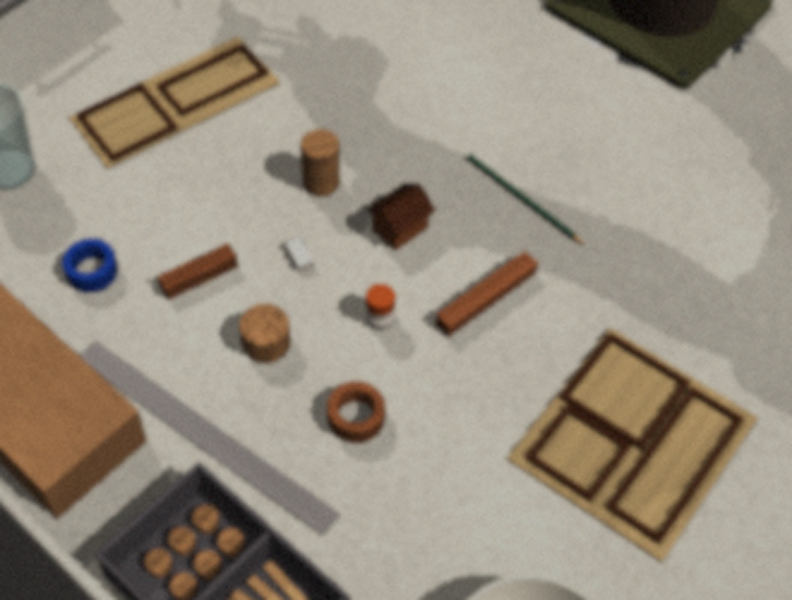

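The wood ring is the reddish-brown one at pixel (328,266). The blue ring at (217,205) is the look-alike, and the tray corks and sticks at (265,335), the bottle at (338,222) and the eraser at (304,200) are clutter. The next step measures all the poses.

```bash
python3 - <<'E'
from h import *
H=dict(long_post=(.49,.12,20,.075),short_post=(.663,-.105,20,.055),tall_drum=(.495,-.095,64,.035),squat_drum=(.668,-.003,34,.04),wood_ring=(.668,.105,24,.04),house=(.488,.003,52,.04))
def onplane(mask,K,D,T,z):
    v,u=np.nonzero(mask)
    p=cv2.undistortPoints(np.stack([u,v],-1)[:,None].astype(float),K,D)[:,0]
    d=np.c_[p,np.ones(len(p))]@T[:3,:3].T
    return (T[:3,3]+d*((z-T[2,3])/d[:,2])[:,None])[:,:2]
def rect(P):
    (c,s,a)=cv2.minAreaRect((P*1000).astype(np.float32)); 
    if s[0]<s[1]: s=s[::-1];a+=90
    return np.round(c,1),np.round(s,1),round(a%180,1)
for n in("scene","side"):
    f=np.load(n+"0.npz");c=cam(n);C=cloud(f["d"],*c);p=f["p"].astype(int)
    for k,(x,y,h,rad) in H.items():
        near=np.hypot(C[...,0]-x,C[...,1]-y)<rad
        z=C[...,2]*1000
        m=near&(abs(z-h)<5); 
        P=C[m][:,:2]
        print(n,k,m.sum(),"median z",np.median(z[m]).round(1),*rect(P),"mean",(P.mean(0)*1000).round(1))
    sat=(p[...,2]-p[...,0])
    for k,b in dict(square_board=(.52,.315,.15),narrow_board=(.51,-.305,.14)).items():
        m=(np.hypot(C[...,0]-b[0],C[...,1]-b[1])<b[2])&(sat>25)
        m=cv2.morphologyEx(m.astype(np.uint8),cv2.MORPH_CLOSE,np.ones((5,5)))
        nn,l,st,_=cv2.connectedComponentsWithStats(m); i=1+st[1:,4].argmax()
        print(n,k,*rect(onplane(l==i,*c,.004)), st[i])
        dark=(l==i)&(p.max(2)<100)
        P=onplane(dark,*c,.008); print("   dark",*rect(P),"mean",(P.mean(0)*1000).round(1))
E
```

```text
scene long_post 397 median z 20.5 [481.5 117.1] [122.2  21.6] 172.2 mean [483.9 117.4]
scene short_post 274 median z 20.4 [ 657.9 -112.4] [81.4 25.2] 164.4 mean [ 659.6 -110.8]
scene tall_drum 165 median z 64.6 [ 485.7 -106.6] [39.5 38.1] 87.1 mean [ 487.3 -105.6]
scene squat_drum 308 median z 34.8 [667.6  -7.3] [47.6 46.1] 77.4 mean [668.   -5.7]
scene wood_ring 285 median z 24.2 [669.7 113.9] [54.2 52.2] 30.0 mean [670.2 114.1]
scene house 103 median z 50.0 [474.3  -3.9] [52.  17.5] 171.7 mean [475.3  -2.6]
scene square_board [511.1 316.3] [185.2 168. ] 4.4 [ 391  231  105   98 5525]
   dark [512.5 312.7] [164.2 152.4] 4.8 mean [514.8 316.4]
scene narrow_board [ 509.  -312.3] [228.7 101.2] 168.0 [ 209  110   88   56 2182]
   dark [ 508.6 -310.1] [212.2  85.4] 168.0 mean [ 515.4 -310.9]
side long_post 609 median z 19.9 [480.7 115.1] [119.5  23.3] 172.3 mean [479.6 117.4]
side short_post 196 median z 19.4 [ 654.9 -111.5] [77.4 22.6] 162.1 mean [ 654.1 -109.7]
side tall_drum 161 median z 63.7 [ 484.2 -105.5] [37.7 36. ] 167.1 mean [ 483.8 -103.7]
side squat_drum 252 median z 33.7 [664.3  -5.2] [47.  43.6] 103.7 mean [663.8  -4.8]
side wood_ring 321 median z 23.4 [665.  112.9] [52.8 52.4] 109.0 mean [664.8 114.5]
side house 93 median z 49.7 [473.7  -2. ] [50.8 10.2] 172.8 mean [473.2  -2.6]
side square_board [509.2 306.6] [180.  148.2] 4.7 [  254   309   130    91 10279]
   dark [508.7 308.1] [163.4 145.6] 4.8 mean [510.6 305.6]
side narrow_board [ 507.1 -313.4] [225.2  98.3] 167.7 [ 320  133   86   33 1434]
   dark [ 504.1 -307.6] [217.3  93.5] 166.9 mean [ 504.6 -307.8]
```

```bash
python3 - <<'E'
from h import *
p=np.load("side0.npz")["p"]
cv2.imwrite("pics/side_crop.png",cv2.resize(p[120:400,200:420],None,fx=2.1,fy=2.1,interpolation=cv2.INTER_CUBIC))
K,D,T=cam("scene")
for u,v in((185,166),(338,228)):
    q=cv2.undistortPoints(np.array([[[u,v]]],float),K,D)[0,0];d=T[:3,:3]@[*q,1];print(T[:3,3]-d*T[2,3]/d[2])
E
```

```text
[ 0.69954361 -0.36709099  0.        ]
[0.57211799 0.05572545 0.        ]
```

View pics/side_crop.png

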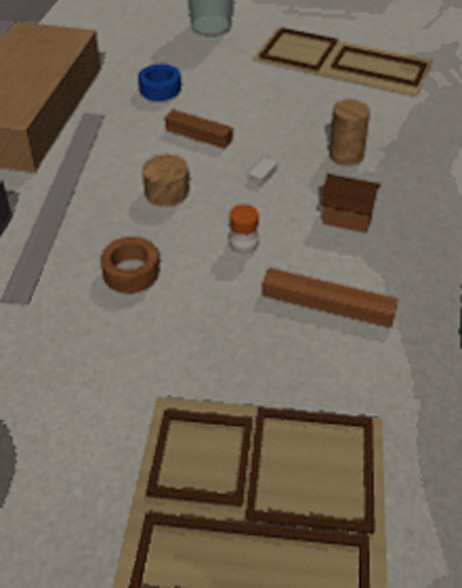

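```bash
python3 -m pendant '[{"claw":0.6,"dx":380,"dy":448,"dz":-89,"twist":-0.747},{"claw":0.6,"dx":380,"dy":448,"dz":-89,"twist":-0.747},{"claw":0.6,"dx":380,"dy":448,"dz":-89,"twist":-0.747},{"claw":0.6,"dx":380,"dy":448,"dz":-89,"twist":-0.747},{"claw":0.6,"dx":380,"dy":448,"dz":-89,"twist":-0.747},{"claw":0.6,"dx":380,"dy":448,"dz":-89,"twist":-0.747},{"claw":0.6,"dx":380,"dy":448,"dz":-89,"twist":-0.747},{"claw":0.6,"dx":380,"dy":448,"dz":-89,"twist":-0.747}]' 20
```

```text
clock: 1.7
tool_pos: [0.5346, -0.2567, 0.1787]
eef_rot: [0.99, -0.143, 0.0, 0.0]
contact_force: [0.0, -0.7, 0.2]
opening: 0.601
finger_force: 0.0
```

The side view confirms the brown ring at side pixel (262,246), the blue one at (276,159), and the board orientations.

```bash
python3 -m pendant '[{"claw":0.6,"dx":122,"dy":145,"dz":-29},{"claw":0.6,"dx":122,"dy":145,"dz":-29},{"claw":0.6,"dx":122,"dy":145,"dz":-29},{"claw":0.6,"dx":122,"dy":145,"dz":-29},{"claw":0.6,"dx":122,"dy":145,"dz":-29},{"claw":0.6,"dx":122,"dy":145,"dz":-29}]'
cat > w.py <<'E'
# wrist look: list blobs at given height near a spot: args x y h rad (mm)
import sys
from h import *
x,y,h,rad=map(float,sys.argv[1:5])
c=cam("wrist");p,d=eyes.snapshot("wrist");C=cloud(d,*c)*1000
m=(np.hypot(C[...,0]-x,C[...,1]-y)<rad)&(abs(C[...,2]-h)<5)
(cc,s,a)=cv2.minAreaRect(C[m][:,:2].astype(np.float32))
if s[0]<s[1]: s=s[::-1];a+=90
print("rect",np.round(cc,1),np.round(s,1),round(a%180,1),"mean",C[m].mean(0).round(1),m.sum())
if len(sys.argv)>5: cv2.imwrite("pics/"+sys.argv[5],p)
st=r.get_state();print("tcp",(st["tool_pos"]*1000).round(1),"yaw closing",round((90+np.degrees(R.from_quat(st["eef_rot"]).as_matrix()[1,0] and np.arctan2(*R.from_quat(st["eef_rot"]).as_matrix()[[1,0],0])))%180,1), st["clock"])
E
python3 w.py 656 -112 20 60 w1.png
```

```text
rect [ 656.5 -112. ] [80.  21.4] 164.6 mean [ 657.7 -113.5   19.9] 1697
tcp [ 541.7 -245.5  177.3] yaw closing 74.3 1.75validation failed for argument at $[0]...
```

View pics/w1.png

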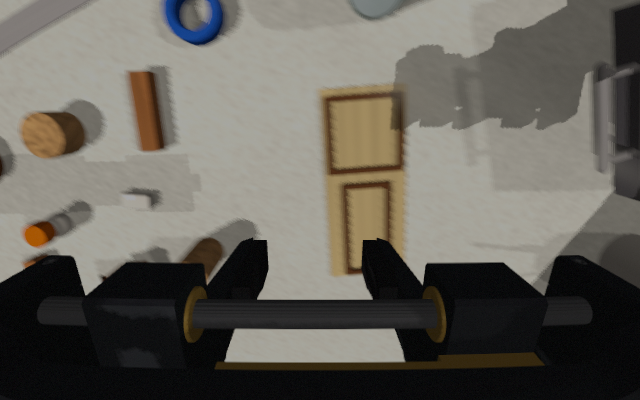

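```bash
python3 -m pendant '[{"claw":0.6,"dx":115,"dy":133.5,"dz":-60,"twist":0},{"claw":0.6,"dx":115,"dy":133.5,"dz":-60,"twist":0},{"claw":0.6,"dx":115,"dy":133.5,"dz":-60,"twist":0},{"claw":0.6,"dx":115,"dy":133.5,"dz":-117,"twist":0},{"claw":0.6,"dx":115,"dy":133.5,"dz":-117,"twist":0},{"claw":0.6,"dx":115,"dy":133.5,"dz":-117,"twist":0},{"claw":0.6,"dx":115,"dy":133.5,"dz":-117,"twist":0}]'
python3 - <<'E'
from h import *
# narrow board from the saved wrist picture (tool pose of that moment: printed before)
i=eyes.camera_info("wrist");K=np.array(i["K"]);D=np.array(i["D"])
W=np.eye(4);a=np.radians(74.3-90)/2
W[:3,:3]=R.from_quat([np.cos(a),np.sin(a),0,0]).as_matrix();W[:3,3]=[.5417,-.2455,.1773];T=W@np.array(i["T_tool_cam"])
# corners of dark frame of squat pocket, inner edges, at z=.008/.003 ; outer: (323,95)(404,92)(405,170)(326,176)
for uv,z in [((323,96),.008),((403,92),.008),((405,171),.008),((326,176),.008),((320,90),.003),((406,86),.003),((404,272),.003),((332,276),.003)]:
    q=cv2.undistortPoints(np.array([[uv]],float),K,D)[0,0];d=T[:3,:3]@[*q,1];print(uv,((T[:3,3]+d*(z-T[2,3])/d[2])*1000).round(1))
E
```

```text
clock: 2.45
tool_pos: [0.6479, -0.126, 0.0621]
eef_rot: [0.99, -0.143, -0.0, 0.0]
contact_force: [0.1, -0.2, -0.2]
opening: 0.597
finger_force: 0.0
(323, 96) [ 628.  -278.3    8. ]
(403, 92) [ 609.8 -358.7    8. ]
(405, 171) [ 527.6 -345.3    8. ]
(326, 176) [ 545.8 -259.4    8. ]
(320, 90) [ 634.7 -277.     3. ]
(406, 86) [ 614.7 -364.3    3. ]
(404, 272) [ 398.5 -322.2    3. ]
(332, 276) [ 418.  -233.1    3. ]
```

```bash
python3 -m pendant '[{"claw":0.6,"dx":0,"dy":0,"dz":0,"twist":0},{"claw":0.6,"dx":0,"dy":0,"dz":0,"twist":0}]'; python3 w.py 656 -112 20 60
```

```text
clock: 2.65
tool_pos: [0.6488, -0.1269, 0.0639]
eef_rot: [0.99, -0.144, 0.001, 0.0]
contact_force: [-0.1, -0.1, -0.4]
opening: 0.6
finger_force: 0.0
rect [ 656.7 -111.7] [80.1 20.2] 164.1 mean [ 659.5 -112.7   20.2] 3070
tcp [ 648.7 -126.6   63.6] yaw closing 73.4 2.7
```

```bash
python3 -m pendant '[{"claw":0.6,"dx":8,"dy":15,"dz":0,"twist":0.01},{"claw":0.6,"dx":8,"dy":15,"dz":-40,"twist":0.01},{"claw":0.6,"dx":8,"dy":15,"dz":-55,"twist":0.01},{"claw":0.6,"dx":8,"dy":15,"dz":-55,"twist":0.01},{"claw":0,"dx":8,"dy":15,"dz":-55,"twist":0.01},{"claw":0,"dx":8,"dy":15,"dz":-55,"twist":0.01},{"claw":0,"dx":8,"dy":15,"dz":-55,"twist":0.01},{"claw":0,"dx":8,"dy":15,"dz":-55,"twist":0.01}]' 20
```

```text
clock: 3.5
tool_pos: [0.6568, -0.1102, 0.0078]
eef_rot: [0.99, -0.138, 0.001, 0.0]
contact_force: [-0.0, 0.2, 0.3]
opening: 0.256
finger_force: 0.0
```

```bash
python3 -m pendant '[{"claw":0,"dx":0,"dy":0,"dz":0,"twist":0},{"claw":0,"dx":0,"dy":0,"dz":0,"twist":0},{"claw":0,"dx":0,"dy":0,"dz":40,"twist":0},{"claw":0,"dx":0,"dy":0,"dz":80,"twist":0},{"claw":0,"dx":-197,"dy":-190,"dz":80,"twist":0.065},{"claw":0,"dx":-197,"dy":-190,"dz":80,"twist":0.065},{"claw":0,"dx":-197,"dy":-190,"dz":80,"twist":0.065},{"claw":0,"dx":-197,"dy":-190,"dz":80,"twist":0.065}]' && python3 -m pendant '[{"claw":0,"dx":-66,"dy":-63,"dz":0,"twist":0},{"claw":0,"dx":-66,"dy":-63,"dz":0,"twist":0},{"claw":0,"dx":-66,"dy":-63,"dz":0,"twist":0},{"claw":0,"dx":-66,"dy":-63,"dz":0,"twist":0}]'
```

```text
clock: 4.3
tool_pos: [0.5108, -0.2499, 0.087]
eef_rot: [0.994, -0.106, 0.0, 0.0]
contact_force: [0.1, -0.8, -0.2]
opening: 0.222
finger_force: 20.0
clock: 4.7
tool_pos: [0.4457, -0.3127, 0.0869]
eef_rot: [0.994, -0.107, 0.0, 0.0]
contact_force: [0.9, 0.5, -1.3]
opening: 0.223
finger_force: 20.0
```

```bash
python3 -m pendant '[{"claw":0,"dx":14,"dy":12,"dz":-20,"twist":0},{"claw":0,"dx":14,"dy":12,"dz":-50,"twist":0},{"claw":0,"dx":14,"dy":12,"dz":-68,"twist":0},{"claw":0,"dx":14,"dy":12,"dz":-75,"twist":0},{"claw":0,"dx":14,"dy":12,"dz":-75,"twist":0}]' && python3 -m pendant '[{"claw":0.4,"dx":0,"dy":0,"dz":0,"twist":0},{"claw":0.4,"dx":0,"dy":0,"dz":0,"twist":0},{"claw":0.5,"dx":0,"dy":0,"dz":0,"twist":0},{"claw":0.7,"dx":0,"dy":0,"dz":40,"twist":0},{"claw":0.7,"dx":0,"dy":0,"dz":90,"twist":0},{"claw":0.7,"dx":0,"dy":0,"dz":90,"twist":0}]'
```

```text
clock: 5.2
tool_pos: [0.4615, -0.298, 0.0113]
eef_rot: [0.995, -0.105, 0.0, -0.001]
contact_force: [-0.0, -0.4, 0.8]
opening: 0.223
finger_force: 20.0
clock: 5.8
tool_pos: [0.4635, -0.3022, 0.1073]
eef_rot: [0.994, -0.106, 0.005, 0.002]
contact_force: [1.0, -0.8, -0.1]
opening: 0.698
finger_force: 0.0
```

```bash
python3 w.py 460 -300 23 60 w2.png
```

```text
rect [ 462.2 -297.9] [79.9 20.1] 167.9 mean [ 464.8 -298.6   23.2] 2162
tcp [ 462.3 -301.2  105. ] yaw closing 77.8 5.85
```

View pics/w2.png

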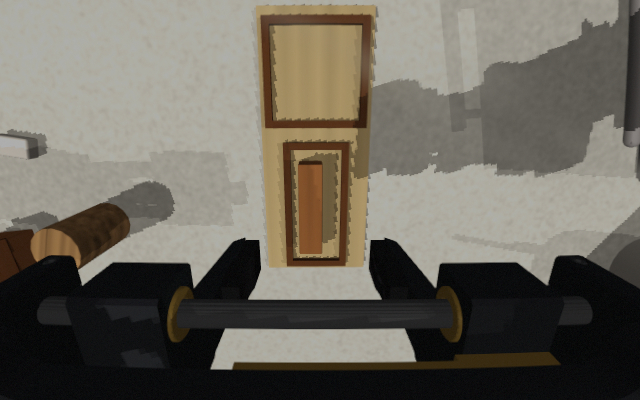

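Wrist view: the short post lies inside the slot, at pixel (310,208) against the slot centre (317,203). That is about 5 mm off centre and flat. I'll use the same picture to refine the squat pocket.

```bash
cat > px.py <<'E'
# px.py x y z closing_deg  then u v z triples -> world mm
import sys
from h import *
a=list(map(float,sys.argv[1:]));i=eyes.camera_info("wrist");K=np.array(i["K"]);D=np.array(i["D"])
W=np.eye(4);h=np.radians(a[3]-90)/2
W[:3,:3]=R.from_quat([np.cos(h),np.sin(h),0,0]).as_matrix();W[:3,3]=np.array(a[:3])/1000;T=W@np.array(i["T_tool_cam"])
for u,v,z in np.reshape(a[4:],(-1,3)):
    q=cv2.undistortPoints(np.array([[[u,v]]]),K,D)[0,0];d=T[:3,:3]@[*q,1];print((u,v),((T[:3,3]+d*(z/1000-T[2,3])/d[2])*1000).round(1))
E
python3 px.py 463 -301.7 106.5 77.8  317 71 8 317 203 8 310.5 208 23
```

```text
(np.float64(317.0), np.float64(71.0)) [ 567.7 -325.8    8. ]
(np.float64(317.0), np.float64(203.0)) [ 461.8 -303.1    8. ]
(np.float64(310.5), np.float64(208.0)) [ 463.4 -297.8   23. ]
```

```bash
python3 -m pendant '[{"claw":0.85,"dx":204,"dy":295,"dz":0,"twist":0},{"claw":0.85,"dx":204,"dy":295,"dz":0,"twist":0},{"claw":0.85,"dx":204,"dy":295,"dz":0,"twist":0},{"claw":0.85,"dx":204,"dy":295,"dz":0,"twist":0},{"claw":0.85,"dx":204,"dy":295,"dz":0,"twist":0},{"claw":0.85,"dx":204,"dy":295,"dz":0,"twist":0},{"claw":0.85,"dx":204,"dy":295,"dz":0,"twist":0},{"claw":0.85,"dx":204,"dy":295,"dz":0,"twist":0}]' && python3 -m pendant '[{"claw":0.85,"dx":0,"dy":0,"dz":0,"twist":0},{"claw":0.85,"dx":0,"dy":0,"dz":0,"twist":0}]'; python3 w.py 666 -6 34 40
```

```text
clock: 6.65
tool_pos: [0.6668, 0.0049, 0.1004]
eef_rot: [0.995, -0.101, 0.001, -0.003]
contact_force: [-1.2, 1.1, 0.4]
opening: 0.85
finger_force: 0.0
clock: 6.85
tool_pos: [0.6628, -0.0069, 0.1009]
eef_rot: [0.994, -0.107, -0.001, 0.001]
contact_force: [-0.3, 0.2, -0.4]
opening: 0.851
finger_force: 0.0
rect [666.   -6.6] [47.4 47.2] 41.2 mean [667.2  -6.9  34.2] 2791
tcp [662.8  -7.8 101.2] yaw closing 77.7 6.9
```

```bash
python3 -m pendant '[{"claw":0.85,"dx":3,"dy":1,"dz":-45,"twist":0},{"claw":0.85,"dx":3,"dy":1,"dz":-80,"twist":0},{"claw":0.85,"dx":3,"dy":1,"dz":-91,"twist":0},{"claw":0.85,"dx":3,"dy":1,"dz":-91,"twist":0},{"claw":0,"dx":3,"dy":1,"dz":-91,"twist":0},{"claw":0,"dx":3,"dy":1,"dz":-91,"twist":0},{"claw":0,"dx":3,"dy":1,"dz":-91,"twist":0},{"claw":0,"dx":3,"dy":1,"dz":-91,"twist":0}]' && python3 -m pendant '[{"claw":0,"dx":0,"dy":0,"dz":0,"twist":0},{"claw":0,"dx":0,"dy":0,"dz":30,"twist":0},{"claw":0,"dx":0,"dy":0,"dz":70,"twist":0},{"claw":0,"dx":0,"dy":0,"dz":70,"twist":0}]'
```

```text
clock: 7.7
tool_pos: [0.6681, -0.004, 0.0122]
eef_rot: [0.994, -0.106, 0.001, -0.0]
contact_force: [-0.1, -0.0, 5.2]
opening: 0.541
finger_force: 20.0
clock: 8.1
tool_pos: [0.6713, -0.004, 0.0863]
eef_rot: [0.994, -0.106, 0.005, -0.0]
contact_force: [1.5, -0.6, 0.1]
opening: 0.539
finger_force: 20.0
```

```bash
python3 -m pendant '[{"claw":0,"dx":-100,"dy":-320,"dz":0,"twist":0},{"claw":0,"dx":-100,"dy":-320,"dz":0,"twist":0},{"claw":0,"dx":-100,"dy":-320,"dz":0,"twist":0},{"claw":0,"dx":-100,"dy":-320,"dz":0,"twist":0},{"claw":0,"dx":-100,"dy":-320,"dz":0,"twist":0},{"claw":0,"dx":-100,"dy":-320,"dz":0,"twist":0},{"claw":0,"dx":-100,"dy":-320,"dz":0,"twist":0},{"claw":0,"dx":-100,"dy":-320,"dz":0,"twist":0}]' && python3 -m pendant '[{"claw":0,"dx":0,"dy":0,"dz":0,"twist":0},{"claw":0,"dx":0,"dy":0,"dz":0,"twist":0}]'
```

```text
clock: 8.9
tool_pos: [0.5629, -0.3326, 0.0806]
eef_rot: [0.994, -0.111, -0.001, 0.003]
contact_force: [-0.1, -0.6, 1.2]
opening: 0.54
finger_force: 20.0
clock: 9.1
tool_pos: [0.5681, -0.3214, 0.0804]
eef_rot: [0.995, -0.105, -0.0, -0.001]
contact_force: [-0.1, 0.7, -0.5]
opening: 0.54
finger_force: 20.0
```

```bash
python3 -m pendant '[{"claw":0,"dx":2,"dy":-3,"dz":-30,"twist":0},{"claw":0,"dx":2,"dy":-3,"dz":-55,"twist":0},{"claw":0,"dx":2,"dy":-3,"dz":-65,"twist":0},{"claw":0,"dx":2,"dy":-3,"dz":-66,"twist":0},{"claw":0,"dx":2,"dy":-3,"dz":-66,"twist":0}]' && python3 -m pendant '[{"claw":0.7,"dx":0,"dy":0,"dz":0,"twist":0},{"claw":0.75,"dx":0,"dy":0,"dz":0,"twist":0},{"claw":0.75,"dx":0,"dy":0,"dz":0,"twist":0},{"claw":0.75,"dx":0,"dy":0,"dz":40,"twist":0},{"claw":0.75,"dx":0,"dy":0,"dz":90,"twist":0},{"claw":0.75,"dx":0,"dy":0,"dz":90,"twist":0}]'; python3 w.py 568 -324 37 40 w3.png
```

```text
clock: 9.6
tool_pos: [0.5701, -0.3254, 0.0149]
eef_rot: [0.994, -0.105, 0.0, -0.0]
contact_force: [-0.6, -0.5, -0.5]
opening: 0.542
finger_force: 20.0
clock: 10.2
tool_pos: [0.5735, -0.3296, 0.1117]
eef_rot: [0.994, -0.106, 0.006, 0.003]
contact_force: [0.4, -0.0, -0.3]
opening: 0.748
finger_force: 0.0
rect [ 568.5 -325. ] [47.2 46.8] 166.7 mean [ 569.5 -325.1   37.2] 2547
tcp [ 571.7 -328.5  108.8] yaw closing 77.8 10.25
```

View pics/w3.png

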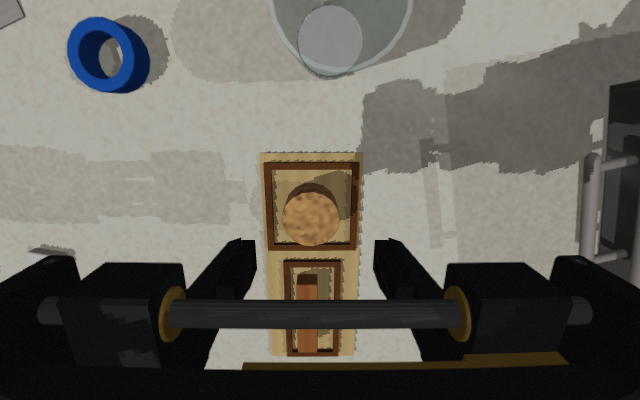

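Wrist view: the squat drum stands upright in its pocket at pixel (311,217), with its top at z = 37. Now the brown ring.

```bash
python3 -m pendant '[{"claw":0.95,"dx":97,"dy":441,"dz":-10,"twist":0},{"claw":0.95,"dx":97,"dy":441,"dz":-10,"twist":0},{"claw":0.95,"dx":97,"dy":441,"dz":-10,"twist":0},{"claw":0.95,"dx":97,"dy":441,"dz":-10,"twist":0},{"claw":0.95,"dx":97,"dy":441,"dz":-10,"twist":0},{"claw":0.95,"dx":97,"dy":441,"dz":-10,"twist":0},{"claw":0.95,"dx":97,"dy":441,"dz":-10,"twist":0},{"claw":0.95,"dx":97,"dy":441,"dz":-10,"twist":0}]' && python3 -m pendant '[{"claw":0.95,"dx":10,"dy":44,"dz":0,"twist":0},{"claw":0.95,"dx":10,"dy":44,"dz":0,"twist":0},{"claw":0.95,"dx":10,"dy":44,"dz":0,"twist":0},{"claw":0.95,"dx":10,"dy":44,"dz":0,"twist":0}]'; python3 w.py 667 113 24 45 w4.png
```

```text
clock: 11.05
tool_pos: [0.6545, 0.0657, 0.0949]
eef_rot: [0.994, -0.106, -0.001, 0.0]
contact_force: [1.0, -0.8, -0.3]
opening: 0.951
finger_force: 0.0
clock: 11.45
tool_pos: [0.6646, 0.1053, 0.0953]
eef_rot: [0.994, -0.107, -0.001, 0.001]
contact_force: [0.0, -0.7, -0.2]
opening: 0.95
finger_force: 0.0
rect [668.1 113.1] [53.1 52.8] 137.5 mean [669.1 112.9  23.9] 2132
tcp [664.7 104.8  95.5] yaw closing 77.7 11.5
```

View pics/w4.png

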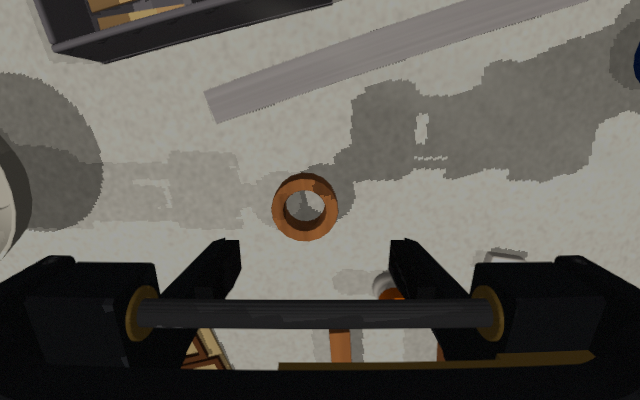

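The brown ring sits at pixel (305,207) and is clear of clutter. Grasping it.

```bash
python3 -m pendant '[{"claw":0.95,"dx":3,"dy":8,"dz":-40,"twist":0},{"claw":0.95,"dx":3,"dy":8,"dz":-75,"twist":0},{"claw":0.95,"dx":3,"dy":8,"dz":-86,"twist":0},{"claw":0.95,"dx":3,"dy":8,"dz":-86,"twist":0},{"claw":0,"dx":3,"dy":8,"dz":-86,"twist":0},{"claw":0,"dx":3,"dy":8,"dz":-86,"twist":0},{"claw":0,"dx":3,"dy":8,"dz":-86,"twist":0},{"claw":0,"dx":3,"dy":8,"dz":-86,"twist":0}]' && python3 -m pendant '[{"claw":0,"dx":0,"dy":0,"dz":0,"twist":0},{"claw":0,"dx":0,"dy":0,"dz":30,"twist":0},{"claw":0,"dx":0,"dy":0,"dz":75,"twist":0},{"claw":0,"dx":0,"dy":0,"dz":75,"twist":0},{"claw":0,"dx":0,"dy":0,"dz":75,"twist":0}]'
```

```text
clock: 12.3
tool_pos: [0.6689, 0.1158, 0.0112]
eef_rot: [0.994, -0.106, 0.001, -0.0]
contact_force: [-0.2, -0.1, 5.5]
opening: 0.61
finger_force: 18.2
clock: 12.8
tool_pos: [0.6689, 0.116, 0.0863]
eef_rot: [0.994, -0.106, 0.001, -0.0]
contact_force: [-0.9, -1.1, -0.4]
opening: 0.606
finger_force: 20.0
```

```bash
python3 -m pendant '[{"claw":0,"dx":-192,"dy":164,"dz":0,"twist":0},{"claw":0,"dx":-192,"dy":164,"dz":0,"twist":0},{"claw":0,"dx":-192,"dy":164,"dz":0,"twist":0},{"claw":0,"dx":-192,"dy":164,"dz":0,"twist":0},{"claw":0,"dx":-192,"dy":164,"dz":0,"twist":0},{"claw":0,"dx":-192,"dy":164,"dz":0,"twist":0},{"claw":0,"dx":-192,"dy":164,"dz":0,"twist":0},{"claw":0,"dx":-192,"dy":164,"dz":0,"twist":0}]'; python3 w.py 500 300 3 200 w5.png
```

```text
clock: 13.6
tool_pos: [0.477, 0.2783, 0.0844]
eef_rot: [0.994, -0.107, 0.0, 0.001]
contact_force: [0.2, -0.6, 0.2]
opening: 0.61
finger_force: 20.0
rect [476.7 308.4] [393.7 323.7] 77.4 mean [534.6 295.5   1.3] 114740
tcp [477.5 277.9  84.5] yaw closing 77.7 13.65
```

View pics/w5.png

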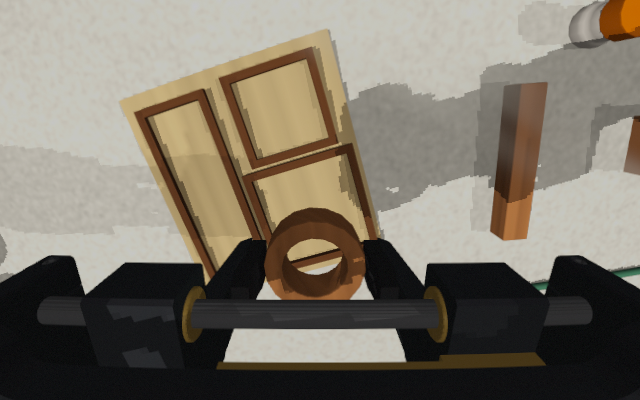

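```bash
python3 px.py 477 278.3 84.4 77.7  220 78 8 313 47 8 339 142 8 258 169 8  246 178 8 352 144 8  135 110 8 205 90 8 121 102 3 328 30 3
python3 - <<'E'
import numpy as np
t=np.radians(4.6);M=np.array([[np.cos(t),-np.sin(t)],[np.sin(t),np.cos(t)]])
for p in [(81,2),(81,-68),(11,-68),(11,2),(8,12),(8,-78),(78,72),(78,16)][:4]+[(8,12),(8,-78),(78,72),(78,16),(90,82),(90,-82)]: print(p,(M@p+[511,316]).round(1))
E
```

```text
(np.float64(220.0), np.float64(78.0)) [589.8 323.7   8. ]
(np.float64(313.0), np.float64(47.0)) [595.  254.2   8. ]
(np.float64(339.0), np.float64(142.0)) [526.7 249.    8. ]
(np.float64(258.0), np.float64(169.0)) [519.8 314.6   8. ]
(np.float64(246.0), np.float64(178.0)) [514.9 325.8   8. ]
(np.float64(352.0), np.float64(144.0)) [523.2 239.7   8. ]
(np.float64(135.0), np.float64(110.0)) [583.  392.8   8. ]
(np.float64(205.0), np.float64(90.0)) [584.4 336.8   8. ]
(np.float64(121.0), np.float64(102.0)) [591.7 404.2   3. ]
(np.float64(328.0), np.float64(30.0)) [604.4 241.4   3. ]
(81, 2) [591.6 324.5]
(81, -68) [597.2 254.7]
(11, -68) [527.4 249.1]
(11, 2) [521.8 318.9]
(8, 12) [518.  328.6]
(8, -78) [525.2 238.9]
(78, 72) [583. 394.]
(78, 16) [587.5 338.2]
(90, 82) [594.1 405. ]
(90, -82) [607.3 241.5]
```

The board fit agrees to about 2 mm, so I'm placing the ring.

```bash
python3 -m pendant '[{"claw":0,"dx":-1,"dy":2,"dz":-35,"twist":0},{"claw":0,"dx":-1,"dy":2,"dz":-60,"twist":0},{"claw":0,"dx":-1,"dy":2,"dz":-69,"twist":0},{"claw":0,"dx":-1,"dy":2,"dz":-70,"twist":0},{"claw":0,"dx":-1,"dy":2,"dz":-70,"twist":0}]' && python3 -m pendant '[{"claw":0.75,"dx":0,"dy":0,"dz":0,"twist":0},{"claw":0.8,"dx":0,"dy":0,"dz":0,"twist":0},{"claw":0.8,"dx":0,"dy":0,"dz":0,"twist":0},{"claw":0.8,"dx":0,"dy":0,"dz":40,"twist":0},{"claw":0.8,"dx":0,"dy":0,"dz":90,"twist":0},{"claw":0.8,"dx":0,"dy":0,"dz":90,"twist":0}]'; python3 w.py 475 280 27 40
```

```text
clock: 14.15
tool_pos: [0.4762, 0.2809, 0.0152]
eef_rot: [0.994, -0.107, 0.0, 0.0]
contact_force: [0.4, -0.9, 0.4]
opening: 0.608
finger_force: 20.0
clock: 14.75
tool_pos: [0.4787, 0.2834, 0.1104]
eef_rot: [0.994, -0.106, 0.004, -0.003]
contact_force: [-0.1, 0.8, -0.2]
opening: 0.797
finger_force: 0.0
rect [475.6 281.9] [53.1 52.7] 115.6 mean [476.6 281.7  26.9] 1916
tcp [477.2 282.9 108.1] yaw closing 77.8 14.8
```

```bash
python3 -m pendant '[{"claw":0.6,"dx":5,"dy":-165,"dz":-15,"twist":0.077},{"claw":0.6,"dx":5,"dy":-165,"dz":-15,"twist":0.077},{"claw":0.6,"dx":5,"dy":-165,"dz":-15,"twist":0.077},{"claw":0.6,"dx":5,"dy":-165,"dz":-15,"twist":0.077},{"claw":0.6,"dx":5,"dy":-165,"dz":-15,"twist":0.077},{"claw":0.6,"dx":5,"dy":-165,"dz":-15,"twist":0.077}]'; python3 w.py 481 116 20 75
```

```text
clock: 15.4
tool_pos: [0.4799, 0.1176, 0.0894]
eef_rot: [0.998, -0.067, -0.0, -0.0]
contact_force: [0.5, 0.2, 0.2]
opening: 0.603
finger_force: 0.0
rect [481.3 116.5] [119.5  20.1] 172.5 mean [486.2 115.9  20.3] 3650
tcp [480.  118.7  89.6] yaw closing 82.4 15.45
```

```bash
python3 -m pendant '[{"claw":0.6,"dx":1,"dy":-2,"dz":-35,"twist":0},{"claw":0.6,"dx":1,"dy":-2,"dz":-70,"twist":0},{"claw":0.6,"dx":1,"dy":-2,"dz":-80,"twist":0},{"claw":0.6,"dx":1,"dy":-2,"dz":-80,"twist":0},{"claw":0,"dx":1,"dy":-2,"dz":-80,"twist":0},{"claw":0,"dx":1,"dy":-2,"dz":-80,"twist":0},{"claw":0,"dx":1,"dy":-2,"dz":-80,"twist":0},{"claw":0,"dx":1,"dy":-2,"dz":-80,"twist":0}]' 25 && python3 -m pendant '[{"claw":0,"dx":0,"dy":0,"dz":0,"twist":0},{"claw":0,"dx":0,"dy":0,"dz":0,"twist":0},{"claw":0,"dx":0,"dy":0,"dz":40,"twist":0},{"claw":0,"dx":0,"dy":0,"dz":75,"twist":0},{"claw":0,"dx":0,"dy":0,"dz":75,"twist":0}]'
```

```text
clock: 16.25
tool_pos: [0.4817, 0.1149, 0.0108]
eef_rot: [0.998, -0.068, 0.001, -0.0]
contact_force: [0.2, -0.6, 0.5]
opening: 0.258
finger_force: 0.0
clock: 16.75
tool_pos: [0.4833, 0.115, 0.0883]
eef_rot: [0.998, -0.068, 0.003, -0.001]
contact_force: [0.6, 0.5, -0.4]
opening: 0.223
finger_force: 25.0
```

```bash
python3 -m pendant '[{"claw":0,"dx":24,"dy":244,"dz":0,"twist":0.213},{"claw":0,"dx":24,"dy":244,"dz":0,"twist":0.213},{"claw":0,"dx":24,"dy":244,"dz":0,"twist":0.213},{"claw":0,"dx":24,"dy":244,"dz":0,"twist":0.213},{"claw":0,"dx":24,"dy":244,"dz":0,"twist":0.213},{"claw":0,"dx":24,"dy":244,"dz":0,"twist":0.213},{"claw":0,"dx":24,"dy":244,"dz":0,"twist":0.213},{"claw":0,"dx":24,"dy":244,"dz":0,"twist":0.213}]';  python3 w.py 506 359 85 75
```

```text
clock: 17.55
tool_pos: [0.505, 0.3564, 0.0843]
eef_rot: [0.999, 0.038, -0.001, 0.001]
contact_force: [0.2, -0.7, -0.6]
opening: 0.222
finger_force: 25.0
rect [539.3 359.5] [50.4 46.4] 4.5 mean [531.5 359.1  86.8] 279
tcp [505.3 356.1  84.5] yaw closing 94.3 17.6
```

```bash
python3 -m pendant '[{"claw":0,"dx":1,"dy":3,"dz":-35,"twist":0},{"claw":0,"dx":1,"dy":3,"dz":-60,"twist":0},{"claw":0,"dx":1,"dy":3,"dz":-70,"twist":0},{"claw":0,"dx":1,"dy":3,"dz":-71,"twist":0},{"claw":0,"dx":1,"dy":3,"dz":-71,"twist":0}]' && python3 -m pendant '[{"claw":0.4,"dx":0,"dy":0,"dz":0,"twist":0},{"claw":0.4,"dx":0,"dy":0,"dz":0,"twist":0},{"claw":0.4,"dx":0,"dy":0,"dz":0,"twist":0},{"claw":0.5,"dx":0,"dy":0,"dz":40,"twist":0},{"claw":0.7,"dx":0,"dy":0,"dz":90,"twist":0},{"claw":0.7,"dx":0,"dy":0,"dz":90,"twist":0}]'; python3 w.py 506 359 23 75
```

```text
clock: 18.1
tool_pos: [0.5068, 0.3606, 0.0143]
eef_rot: [0.999, 0.038, 0.0, 0.0]
contact_force: [-0.3, 0.4, -0.2]
opening: 0.224
finger_force: 25.0
clock: 18.7
tool_pos: [0.5103, 0.364, 0.1103]
eef_rot: [0.999, 0.039, 0.005, -0.003]
contact_force: [1.1, 1.1, 0.2]
opening: 0.644
finger_force: 0.0
rect [508.8 328.1] [120.5  86.3] 5.0 mean [509.1 355.   23.4] 3476
tcp [508.5 363.2 107.6] yaw closing 94.5 18.75
```

```bash
python3 -m pendant '[{"claw":0.7,"dx":-22,"dy":-465,"dz":10,"twist":0},{"claw":0.7,"dx":-22,"dy":-465,"dz":10,"twist":0},{"claw":0.7,"dx":-22,"dy":-465,"dz":10,"twist":0},{"claw":0.7,"dx":-22,"dy":-465,"dz":10,"twist":0},{"claw":0.7,"dx":-22,"dy":-465,"dz":10,"twist":0},{"claw":0.7,"dx":-22,"dy":-465,"dz":10,"twist":0},{"claw":0.7,"dx":-22,"dy":-465,"dz":10,"twist":0},{"claw":0.7,"dx":-22,"dy":-465,"dz":10,"twist":0}]' && python3 -m pendant '[{"claw":0.7,"dx":-4,"dy":-66,"dz":0,"twist":0},{"claw":0.7,"dx":-4,"dy":-66,"dz":0,"twist":0},{"claw":0.7,"dx":-4,"dy":-66,"dz":0,"twist":0},{"claw":0.7,"dx":-4,"dy":-66,"dz":0,"twist":0}]'; python3 w.py 485 -105 64 35 w6.png
```

```text
clock: 19.55
tool_pos: [0.4862, -0.0394, 0.1118]
eef_rot: [0.999, 0.039, -0.001, -0.0]
contact_force: [1.5, -0.7, -0.1]
opening: 0.701
finger_force: 0.0
clock: 19.95
tool_pos: [0.4829, -0.1027, 0.112]
eef_rot: [0.999, 0.039, -0.001, -0.001]
contact_force: [0.0, 0.5, 0.0]
opening: 0.702
finger_force: 0.0
rect [ 484.6 -106.9] [39.  38.8] 36.4 mean [ 485.5 -106.8   64.1] 2258
tcp [ 483.2 -101.7  112.1] yaw closing 94.6 20.0
```

View pics/w6.png

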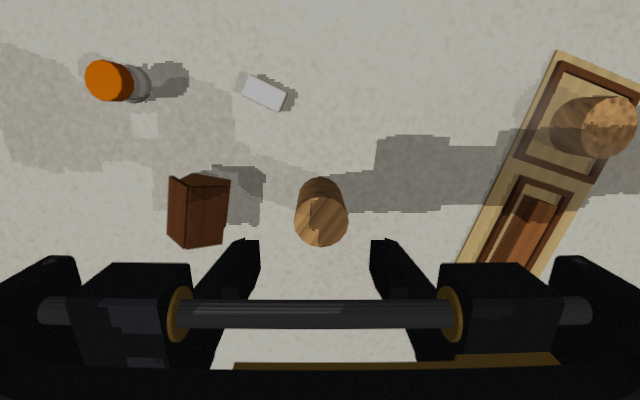

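The tall drum shows at (321,213) and the house at (198,210), well clear of the fingers.

```bash
python3 -m pendant '[{"claw":0.7,"dx":2,"dy":-4,"dz":-20,"twist":0},{"claw":0.7,"dx":2,"dy":-4,"dz":-55,"twist":0},{"claw":0.7,"dx":2,"dy":-4,"dz":-85,"twist":0},{"claw":0.7,"dx":2,"dy":-4,"dz":-85,"twist":0},{"claw":0,"dx":2,"dy":-4,"dz":-85,"twist":0},{"claw":0,"dx":2,"dy":-4,"dz":-85,"twist":0},{"claw":0,"dx":2,"dy":-4,"dz":-85,"twist":0},{"claw":0,"dx":2,"dy":-4,"dz":-85,"twist":0}]' 20 && python3 -m pendant '[{"claw":0,"dx":0,"dy":0,"dz":0,"twist":0},{"claw":0,"dx":0,"dy":0,"dz":0,"twist":0},{"claw":0,"dx":0,"dy":0,"dz":40,"twist":0},{"claw":0,"dx":0,"dy":0,"dz":80,"twist":0},{"claw":0,"dx":0,"dy":0,"dz":100,"twist":0},{"claw":0,"dx":0,"dy":0,"dz":100,"twist":0}]'
```

```text
clock: 20.8
tool_pos: [0.4862, -0.1075, 0.0289]
eef_rot: [0.999, 0.039, 0.001, 0.0]
contact_force: [-0.1, 1.9, 6.7]
opening: 0.446
finger_force: 20.0
clock: 21.4
tool_pos: [0.4871, -0.1083, 0.1307]
eef_rot: [0.999, 0.039, 0.003, 0.001]
contact_force: [0.9, -0.2, -0.6]
opening: 0.445
finger_force: 20.0
```

```bash
python3 -m pendant '[{"claw":0,"dx":73,"dy":394,"dz":0,"twist":0},{"claw":0,"dx":73,"dy":394,"dz":0,"twist":0},{"claw":0,"dx":73,"dy":394,"dz":0,"twist":0},{"claw":0,"dx":73,"dy":394,"dz":0,"twist":0},{"claw":0,"dx":73,"dy":394,"dz":0,"twist":0},{"claw":0,"dx":73,"dy":394,"dz":0,"twist":0},{"claw":0,"dx":73,"dy":394,"dz":0,"twist":0},{"claw":0,"dx":73,"dy":394,"dz":0,"twist":0}]' && python3 -m pendant '[{"claw":0,"dx":1,"dy":6,"dz":-40,"twist":0},{"claw":0,"dx":1,"dy":6,"dz":-60,"twist":0},{"claw":0,"dx":1,"dy":6,"dz":-60,"twist":0}]'
```

```text
clock: 22.2
tool_pos: [0.5575, 0.2873, 0.1265]
eef_rot: [0.999, 0.039, -0.001, 0.001]
contact_force: [1.7, -0.7, -1.6]
opening: 0.447
finger_force: 20.0
clock: 22.5
tool_pos: [0.556, 0.2906, 0.0635]
eef_rot: [0.999, 0.039, -0.004, 0.002]
contact_force: [-0.8, -0.6, -0.3]
opening: 0.45
finger_force: 20.0
```

```bash
python3 -m pendant '[{"claw":0,"dx":3,"dy":-4,"dz":0,"twist":0},{"claw":0,"dx":3,"dy":-4,"dz":-20,"twist":0},{"claw":0,"dx":3,"dy":-4,"dz":-29,"twist":0},{"claw":0,"dx":3,"dy":-4,"dz":-31,"twist":0},{"claw":0,"dx":3,"dy":-4,"dz":-31,"twist":0}]'
```

```text
clock: 23.0
tool_pos: [0.5625, 0.2874, 0.0371]
eef_rot: [0.999, 0.039, 0.0, -0.0]
contact_force: [-0.2, 0.3, -0.1]
opening: 0.448
finger_force: 20.0
```

```bash
python3 -m pendant '[{"claw":0,"dx":-3,"dy":-1,"dz":-4,"twist":0},{"claw":0,"dx":-3,"dy":-1,"dz":-5,"twist":0},{"claw":0,"dx":-3,"dy":-1,"dz":-5,"twist":0}]' && python3 -m pendant '[{"claw":0.6,"dx":0,"dy":0,"dz":0,"twist":0},{"claw":0.7,"dx":0,"dy":0,"dz":0,"twist":0},{"claw":0.7,"dx":0,"dy":0,"dz":0,"twist":0},{"claw":0.7,"dx":0,"dy":0,"dz":30,"twist":0},{"claw":0.7,"dx":0,"dy":0,"dz":75,"twist":0},{"claw":0.7,"dx":-70,"dy":0,"dz":120,"twist":0},{"claw":0.7,"dx":-110,"dy":0,"dz":120,"twist":0},{"claw":0.7,"dx":-110,"dy":0,"dz":120,"twist":0}]' && python3 -m pendant '[{"claw":0.7,"dx":-20,"dy":0,"dz":30,"twist":0},{"claw":0.7,"dx":-20,"dy":0,"dz":30,"twist":0},{"claw":0.7,"dx":-20,"dy":0,"dz":30,"twist":0}]';python3 w.py 558 286 67 35 w7.png
```

```text
clock: 23.3
tool_pos: [0.5588, 0.2865, 0.0321]
eef_rot: [0.999, 0.039, -0.0, 0.0]
contact_force: [-0.7, -0.4, 3.2]
opening: 0.45
finger_force: 20.0
clock: 24.1
tool_pos: [0.445, 0.287, 0.153]
eef_rot: [0.999, 0.04, -0.001, -0.0]
contact_force: [1.2, -0.3, 0.3]
opening: 0.7
finger_force: 0.0
clock: 24.4
tool_pos: [0.4298, 0.287, 0.182]
eef_rot: [0.999, 0.039, 0.001, -0.0]
contact_force: [0.5, -0.4, 0.5]
opening: 0.7
finger_force: 0.0
rect [556.2 286.9] [38.9 38.9] 173.6 mean [556.2 286.8  67.2] 1949
tcp [430.  286.7 181.4] yaw closing 94.4 24.45
```

View pics/w7.png

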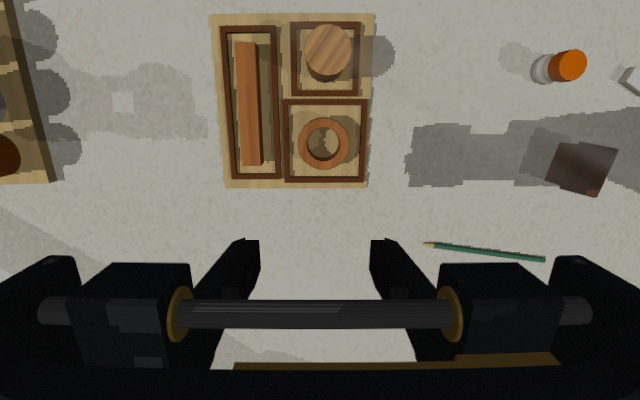

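All three pieces are in the square board: post at (250,104), drum at (327,50), ring at (324,143). I'll check everything by number from the fixed cameras before handing in.

```bash
python3 - <<'E'
from h import *
B=dict(S=((509.5,315.5),4.6),N=((509.5,-311.5),-12.2))
L=dict(long_post=(507,360,23,70,'S',(0,44)),wood_ring=(475.6,281.9,27,32,'S',(-37,-33)),tall_drum=(556.5,287,67,30,'S',(46,-33)),short_post=(462,-298,23,50,'N',(-50,0)),squat_drum=(568.5,-325,37,32,'N',(62,0)),house=(474,-3,52,40,None,None))
for n in("scene","side","wrist"):
    c=cam(n);p,d=eyes.snapshot(n);C=cloud(d,*c)*1000
    for k,(x,y,h,rad,b,t) in L.items():
        dx,dy=C[...,0]-x,C[...,1]-y
        m=(np.hypot(dx,dy)<rad)&(abs(C[...,2]-h)<5)
        if k=="long_post": m&=abs(dy)<30
        if m.sum()<60: continue
        cc,s,a=cv2.minAreaRect(C[m][:,:2].astype(np.float32)); o=""
        if b:
            th=np.radians(B[b][1]);M=np.array([[np.cos(th),np.sin(th)],[-np.sin(th),np.cos(th)]])
            o=(M@(np.array(cc)-B[b][0])-t).round(1)
        print(n,k,np.round(cc,1),np.round(s,1),"z",np.median(C[m][:,2]).round(1),"off",o)
s=r.get_state();print(s["clock"],s["tool_pos"])
E
```

```text
scene long_post [508.3 360.6] [120.2  21. ] z 23.1 off [2.4 1. ]
scene wood_ring [478.6 282.4] [52.6 52.5] z 26.7 off [3.6 2.5]
scene tall_drum [558.7 286.6] [37.2 39.4] z 67.0 off [0.7 0.3]
scene short_post [ 465.6 -296.4] [25.3 80.1] z 22.8 off [3.9 5.5]
scene squat_drum [ 570.5 -322.9] [48.8 42.3] z 37.1 off [0.1 1.7]
scene house [475.4  -3. ] [18.6 53.2] z 49.9 off 
side long_post [505.  359.4] [119.5  21.5] z 23.3 off [-1.   0.1]
side wood_ring [474.1 280.9] [53.8 52.5] z 26.9 off [-1.   1.3]
side tall_drum [554.2 285.5] [38.7 39.4] z 67.5 off [-3.9 -0.5]
side short_post [ 481.9 -300.3] [21.3 40.5] z 22.7 off [20.7  5.1]
side squat_drum [ 567.8 -321.7] [45.3 45.4] z 36.8 off [-2.9  2.3]
wrist long_post [506.4 361.3] [119.8  21. ] z 23.2 off [0.5 1.9]
wrist wood_ring [475.3 282.1] [53.  53.1] z 27.1 off [0.3 2.4]
wrist tall_drum [556.2 286.7] [39.1 38.6] z 67.2 off [-1.8  0.5]
wrist house [473.6  -2.1] [17.3 51.4] z 49.7 off 
24.6 [0.42972669 0.2861503  0.18066907]
```

```bash
python3 -c "
from plant import r
print(r.finish_job())"
```

```text
the job is handed in; nothing more can be done
None
```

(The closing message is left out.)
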